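# Bleed a sampling line at its lock-nut valve

## Task

Bleed the sampling line at the little valve with the round knurled lock nut: unscrew the lock nut anticlockwise as far as it goes (just under half a turn), then press the freed valve tip gently down to the bottom of its travel, keep it there for about a second, and let it spring back up. It is a delicate valve of unknown height, so feel for the tip and never lean on it hard; leave the neighbouring block with the hexagon plug untouched and the loose parts on the bench where they lie.

Things in the scene. Friction and masses are not known exactly. Their poses are not given: they have to be found in the camera images.
- valve_block: The bolted-down aluminium block with the bleed valve, origin at the centre of its underside on the bench. Foot plate 80 x 60 x 10 mm (x by y), on it a cube 40 x 40 mm up to 42 mm, brass hose barbs to 41 mm out each way along x, 26 mm up, and on top a brass hexagon gland 18 mm wide, 7 mm high. Out of it stands the valve: brass stem of diameter 9 mm, round knurled nut, valve tip.
- valve_port (a point): Centre of the block's top face, 42 mm above the bench, on the valve's vertical axis. The end of the valve tip (steel, diameter 6 mm) is 33 to 54 mm above it, unknown, constant in a run while not pressed: find it by touch or sight. The freed tip goes down 4 mm to a hard stop against a spring of 3 N (up) rising to 7 N (bottom). Over 15 N bends the tip, also while the nut still blocks it.
- valve_nut (a joint): Turn of the round steel lock nut (diameter 13 mm, 9 mm high), rad: 0 = tight, grows anticlockwise from above, end stop at 3.0; unscrewed from 2.6, below 2.5 it blocks the tip. Tight, its top is 9 mm and its underside 18 mm below the end of the tip; the thread lifts it 1.6 mm per rad. Friction 0.05 N m; it stays where left; at least one regrasp is needed. It sits on the tip's rod.
- plug_block: The neighbouring block, bolted down, same block and barbs, origin at the centre of its underside on the bench; instead of the valve it has a low brass hexagon plug, 17 mm wide, up to 57 mm above the bench. Not to be touched.
- brass_union: loose brass pipe union, 22 x 44 x 19 mm, lying between the blocks; origin at the centre of its underside
- tee_piece: loose white tee piece, 37 x 60 x 14 mm; origin at the centre of its underside
- stopwatch: loose round black stopwatch, 61 x 54 x 16 mm; origin at the centre of its underside
- spanner: loose steel spanner, 34 x 169 x 6 mm, near the front edge; origin at the centre of its underside
- screwdriver: loose screwdriver, 26 x 195 x 25 mm, near the front edge; origin at the centre of its underside
- coupler_tall: loose white hose coupler standing upright, 26 x 26 x 70 mm, behind the blocks; origin at the centre of its underside
- filter_cassette: loose filter cassette, 40 x 40 x 38 mm, behind the blocks; origin at the centre of its underside

How it is judged:
By the outcome, as a careful person would: the job done as asked, in the order asked, and still so for the second after the job is handed in, with the robot touching nothing.
It also fails if it takes over 67 s, if anything falls off the work surface, if the arm or the gripper's body presses on something with over 40 N, if the wrist force passes 120 N, or if a joint passes its speed limit or range.

## Robot

A 7-joint arm with a two-finger parallel gripper is mounted at the origin on a cart in front of the work surface, level with it; the furniture and walls round the work are solid. World frame = base frame: x ahead of the robot, y to its left, z up, the work surface at z = 0. Lengths are in m, angles in rad, forces in N, time in s.
With the tool pointing down it reaches from about 0.35 to 0.9 m from the base axis. Payload 7.2 kg.
Tool frame: the origin (TCP) lies between the finger pads; the fingertips stand 11 mm ahead of it and the grasp point (between the pads) lies 8 mm behind it; x points along the fingers, z is the direction in which the jaws open and shut, and the axes are right-handed (so a half turn about x gives the same grasp; the last joint's range is limited). The gripper opens to 88 mm and grips with 3 to 60 N. Pads are 20 mm wide; open, the fingers measure 115 mm over their backs; the gripper's body (75 mm by 178 mm) begins 61 mm behind the grasp point.
Start: joints at [-1.272, 0.411, -0.013, 1.596, 0.006, 1.134, -0.082], TCP at [0.224, 0.583, 0.234] pointing down, gripper open.
Joint ranges: [-2.95, 2.95], [-0.29, 1.99], [-1.47, 1.44], [0.14, 2.54], [-1.03, 4.17], [0.13, 1.85], [-2.86, 2.86]. Speed limits (rad/s): [2.39, 2.39, 3.01, 3.01, 3.14, 3.14, 3.14].

## Interface

Orientations are given as a unit quaternion [w, x, y, z].
In Python, from rig import bot, vision gives the robot as it stands.
- The arm moves only by the tool step_arm, never from a script. Its arguments are lists of equal length, an entry for each row: "hand": the closure, from 0 (fully open) to 1 (shut); "offset": the shift along the tool's x, y, z in m, a list of three; "turn": the turn, a rotation vector about the tool's x, y, z in degrees, a list of three. A call has exactly 8 rows; each row shifts and turns the commanded pose from where the row before left it, along the tool's axes as they then stand; what a row does not reach is not made up. A row lasts 1/10 s, in which the tool goes at most 50 mm and 8.59 degrees, less where a joint would pass 70% of its speed; a pose out of reach is approached as far as the arm can. A call with a gripper value outside its range is refused whole. The fingers move at their own pace and stop on an object; the grip force is fixed at half the most. Time passes only in rows, so rows that do not move let the fingers close, or fill a call up. It gives the time, the measured TCP pose, the force and the opening at its end, in the units of the state.
- bot.observe(): the state, without advancing time (a new reading comes with each control period).
- vision.grab_frame(name): name is "scene" or "top" or "wrist"; returns the picture (420x560x3 uint8, blue, green, red); there is no depth.
- vision.get_calibration(name): a dict with "mtx" (3x3 intrinsics, pixels), "extrinsics" (4x4, takes a point from camera to world coordinates). Camera axes: x right, y up, looking along -z (the intrinsics and any distortion apply to the point x, -y, -z); pixel columns grow to the right and rows downward; lengths in m; the calibration is good to about 2 mm. A picture is of the moment at which its call begins: read the wrist's pose just before it. get_calibration takes no time and is no camera call; for the wrist camera it gives the pose at the moment of the call.
- bot.job_done(): hands the job in, once; it reports no verdict.
The state is a dict: "time_s": time; "joint_positions": joint angles; "joint_velocities": joint speeds; "joint_efforts": joint torques, N m; "eef_pos": TCP position; "ee_rot": TCP orientation; "ft_force": force on the tool from outside, world axes, zero at the start; "torque": the same for the moment, N m; "width": finger opening in m.
Only numpy, scipy, OpenCV 4.12 (cv2) and the standard library are available. Lean on these libraries where they do the work, as an engineer would, in place of code of your own. Each camera call takes 0.05 s, during which the arm holds its last target.

## Working session

There is one attempt and no reset: what is moved stays moved. The work goes in short steps, Python scripts to look and compute and a tool call to move; the robot and the scene stay as the last step left them, time stands still between calls to the robot, and variables do not carry over. Pictures are saved under pics/ and viewed, and the job is handed in when it is done.

Besides the shell and the picture viewer there is one more tool, called by a JSON object that holds its "method" and its "body". step_arm: Moves the arm, as the interface text tells. Its arguments: {"type":"object","properties":{"hand":{"type":"array","items":{"type":"number"}},"offset":{"type":"array","items":{"type":"array","items":{"type":"number"}}},"turn":{"type":"array","items":{"type":"array","items":{"type":"number"}}}},"required":["hand","offset","turn"]}

```bash
mkdir -p pics; ls
python3 - <<'E'
from rig import bot, vision
import cv2
s=bot.observe(); print(s)
for n in ["scene","top"]:
    im=vision.grab_frame(n); cv2.imwrite(f"pics/{n}0.png",im)
    c=vision.get_calibration(n); print(n,c)
E
```

```text
pics
{'time_s': 0.0, 'joint_positions': array([-1.27217174,  0.41185607, -0.01273242,  1.59703394,  0.00561716,
        1.13426088, -0.08217979]), 'joint_velocities': array([-0.00058091,  0.0014139 ,  0.0003868 ,  0.00037684, -0.0028176 ,
       -0.00190298,  0.00136321]), 'joint_efforts': array([ 7.31529440e-05, -5.87956488e+01,  6.42138552e-01, -2.91073555e+01,
       -5.36112569e-02,  1.83457002e-02,  1.37114757e-04]), 'eef_pos': array([0.22402012, 0.58296769, 0.23284039]), 'ee_rot': array([ 0.58237269, -0.40077865,  0.58321139,  0.40010374]), 'ft_force': array([ 0.62358269, -0.37449267,  0.08493632]), 'torque': array([ 0.01920776, -0.03047486,  0.00075996]), 'width': 0.0880283165095704}
scene {'mtx': array([[427.76512215,   0.        , 281.00317188],
       [  0.        , 427.76512215, 216.86892319],
       [  0.        ,   0.        ,   1.        ]]), 'extrinsics': array([[-0.56573444,  0.38094043, -0.73131999, -0.07781422],
       [-0.82458033, -0.26505299,  0.49981417,  0.43368812],
       [-0.00343913,  0.88579417,  0.46406559,  0.4599504 ],
       [ 0.        ,  0.        ,  0.        ,  1.        ]])}
top {'mtx': array([[541.73480554,   0.        , 275.53504193],
       [  0.        , 541.73480554, 218.00908921],
       [  0.        ,   0.        ,   1.        ]]), 'extrinsics': array([[-7.15183734e-03,  9.86076916e-01, -1.66135987e-01,
         3.82197271e-01],
       [-9.99974357e-01, -6.99113162e-03,  1.55210468e-03,
         3.95351612e-04],
       [ 3.69016041e-04,  1.66142827e-01,  9.86101630e-01,
         1.03951216e+00],
       [ 0.00000000e+00,  0.00000000e+00,  0.00000000e+00,
         1.00000000e+00]])}
```

View pics/scene0.png

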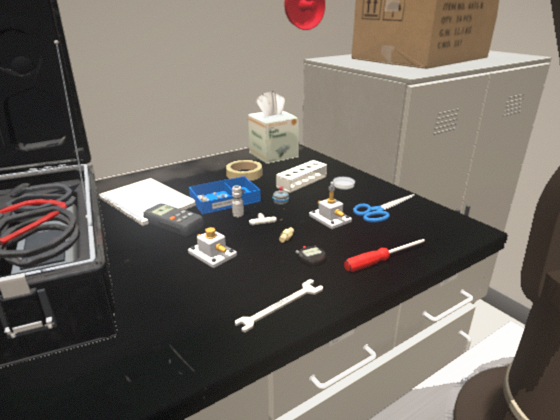

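View pics/top0.png

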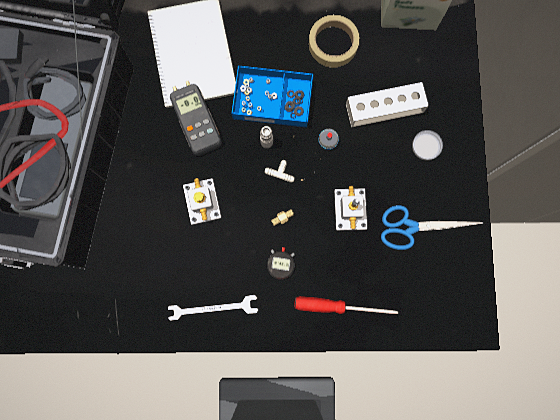

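The valve block is the right one in the top view, near (351,209), and the hexagon plug block is on the left near (201,201). I'll enlarge the valve.

Run:
```python
import cv2
a=cv2.imread("pics/top0.png")[175:245,320:385]; b=cv2.imread("pics/scene0.png")[170:235,300:360]
a=cv2.resize(a,None,fx=8,fy=8,interpolation=cv2.INTER_CUBIC);b=cv2.resize(b,None,fx=8,fy=8,interpolation=cv2.INTER_CUBIC)
cv2.imwrite("pics/ct.png",a);cv2.imwrite("pics/cs.png",b)
```

```text
(no output)
```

View pics/ct.png

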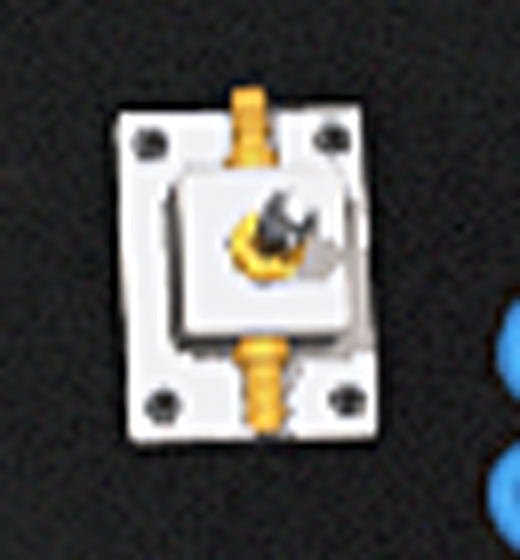

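View pics/cs.png

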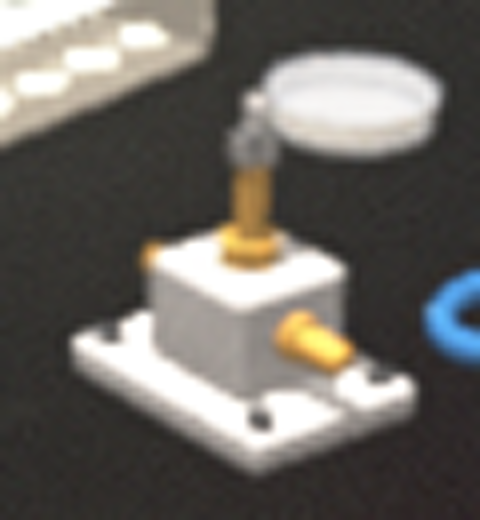

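```bash
cat > h.py <<'E'
import numpy as np
from rig import bot, vision
def ray(c,u,v):
    K=c["mtx"];E=c["extrinsics"]
    d=E[:3,:3]@np.array([(u-K[0,2])/K[0,0],-(v-K[1,2])/K[1,1],-1]); return E[:3,3],d
def onz(c,u,v,z):
    o,d=ray(c,u,v); return o+d*(z-o[2])/d[2]
def proj(c,p):
    K=c["mtx"];E=c["extrinsics"]; q=E[:3,:3].T@(np.array(p)-E[:3,3])
    return K[0,0]*q[0]/-q[2]+K[0,2], K[1,1]*-q[1]/-q[2]+K[1,2]
E
python3 - <<'E'
from h import *
t=vision.get_calibration("top");s=vision.get_calibration("scene")
f=lambda u,v,z:onz(t,u/8-.5+.0625+320,v/8-.5+.0625+175,z)
P=np.array([f(118,112,.01),f(360,105,.01),f(375,437,.01),f(130,440,.01)]);print(P,P.mean(0))
print(np.linalg.norm(np.roll(P,-1,0)-P,axis=1))
Q=np.array([f(180,172,.042),f(350,172,.042),f(348,328,.042),f(185,333,.042)]);print(Q,Q.mean(0))
e=P[3]-P[0]+P[2]-P[1]; print("yaw of -x",np.degrees(np.arctan2(-e[1],-e[0])))
c=(P.mean(0)+Q.mean(0))/2
g=lambda u,v:(u/8+300-.44,v/8+170-.44)
print("scene tip",g(257,95),"base",g(250,265))
for h in range(30,60,3): print(h,proj(s,[c[0],c[1],.042+h/1000]),proj(t,[c[0],c[1],.042+h/1000]))
G=lambda u,v,z:onz(s,*g(u,v),z)
R=np.array([G(75,345,.01),G(415,385,.01),G(255,462,.01)]);print(R)
S=np.array([G(150,262,.042),G(345,270,.042),G(238,303,.042)]);print(S)
print((R[0]+R[1])/2,(S[0]+S[1])/2)
E
```

```text
[[ 0.61291804 -0.11596423  0.01      ]
 [ 0.61424411 -0.17486499  0.01      ]
 [ 0.53263758 -0.1756547   0.01      ]
 [ 0.53232742 -0.11681588  0.01      ]] [ 0.57303179 -0.14582495  0.01      ]
[0.05891569 0.08161035 0.05883964 0.08059512]
[[ 0.59121338 -0.12655587  0.042     ]
 [ 0.59093072 -0.16651159  0.042     ]
 [ 0.55373255 -0.16477653  0.042     ]
 [ 0.55281753 -0.12666569  0.042     ]] [ 0.57217355 -0.14612742  0.042     ]
yaw of -x 0.5797859400286277
scene tip (331.685, 181.435) base (330.81, 202.685)
30 (np.float64(331.38488894792727), np.float64(190.73140024981078)) (np.float64(355.0150693257594), np.float64(202.60614286099278))
33 (np.float64(331.4545137277296), np.float64(189.4887228915676)) (np.float64(355.25487980619505), np.float64(202.2850918536537))
36 (np.float64(331.5243441675228), np.float64(188.24237487160008)) (np.float64(355.4961380946834), np.float64(201.9621025647479))
39 (np.float64(331.5943811798829), np.float64(186.9923399020684)) (np.float64(355.73885734220204), np.float64(201.63715738814477))
42 (np.float64(331.66462568279263), np.float64(185.738601598
[... 336 characters left out ...]
 (np.float64(331.8766133966019), np.float64(181.955001378638)) (np.float64(356.72461258505314), np.float64(200.31745812757802))
54 (np.float64(331.9476971510946), np.float64(180.68628394071146)) (np.float64(356.9748395700043), np.float64(199.9824618195099))
57 (np.float64(332.0189930685756), np.float64(179.41377977423008)) (np.float64(357.2266098615028), np.float64(199.64539937938306))
[[ 0.61159434 -0.11563182  0.01      ]
 [ 0.53725145 -0.17909226  0.01      ]
 [ 0.52878565 -0.11296252  0.01      ]]
[[ 0.59109644 -0.12530467  0.042     ]
 [ 0.55590202 -0.16679971  0.042     ]
 [ 0.55705459 -0.12879574  0.042     ]]
[ 0.57442289 -0.14736204  0.01      ] [ 0.57349923 -0.14605219  0.042     ]
```

Run:
```python
from h import *
from scipy.spatial.transform import Rotation as R
s=bot.observe();q=s["ee_rot"];print(R.from_quat([*q[1:],q[0]]).as_matrix().round(3))
print(R.from_quat([*q[1:],q[0]]).inv().apply(np.array([.573,-.146,.234])-s["eef_pos"]))
```

```text
[[-0.    -0.933  0.359]
 [-0.001  0.359  0.933]
 [-1.    -0.    -0.001]]
[-2.42427839e-04 -5.87174498e-01 -5.55390550e-01]
```

{"method": "step_arm", "body": {"hand": [0,0,0,0,0,0,0,0], "offset": [[0,0,0],[0,0,0],[0,0,0],[0,0,0],[0,0,0],[0,0,0],[0,0,0],[0,0,0]], "turn": [[-8,0,0],[0,0,0],[0,0,0],[0,0,0],[0,0,0],[0,0,0],[0,0,0],[0,0,0]]}}

```text
time_s: 0.9
eef_pos: [0.2241, 0.5835, 0.2337]
ee_rot: [0.554, -0.44, 0.553, 0.44]
ft_force: [0.4, 0.0, -0.2]
width: 0.0878
```

Run:
```python
from h import *
from scipy.spatial.transform import Rotation as R
s=bot.observe();print(s["joint_positions"],s["eef_pos"])
q=s["ee_rot"];print(R.from_quat([*q[1:],q[0]]).as_matrix().round(3))
print(R.from_quat([*q[1:],q[0]]).inv().apply(np.array([.573,-.146,.234])-s["eef_pos"]))
```

```text
[-1.25189538  0.41193914 -0.04078415  1.59462843  0.01803087  1.13528334
  0.046505  ] [0.22412353 0.58346098 0.23369934]
[[ 0.    -0.974  0.225]
 [ 0.     0.225  0.974]
 [-1.    -0.     0.   ]]
[-3.54701104e-04 -5.04357648e-01 -6.32021716e-01]
```

```bash
cat > plan.py <<'E'
from h import *
from scipy.spatial.transform import Rotation as R
def plan(wps,turn,R0=None,p0=None):
    "wps: list of (target xyz, nrows); turn deg per row about tool x"
    s=bot.observe();q=s["ee_rot"]
    r=R.from_quat([*q[1:],q[0]]); p=s["eef_pos"]
    out=[]
    for w,n in wps:
        d=(np.array(w)-p)/n
        for i in range(n):
            out.append(r.inv().apply(d).round(4).tolist()); r=r*R.from_rotvec([turn,0,0],degrees=True)
        p=np.array(w)
    for i in range(0,len(out),8): print(out[i:i+8])
    print(r.as_matrix().round(3))
if __name__=="__main__":
    plan([([.34,.2,.234],12),([.573,-.146,.234],12)],7.4)
E
python3 plan.py
```

```text
[[-0.0, -0.0166, -0.029], [-0.0, -0.0202, -0.0266], [-0.0, -0.0235, -0.0238], [-0.0, -0.0263, -0.0205], [-0.0, -0.0287, -0.017], [-0.0, -0.0307, -0.0131], [-0.0, -0.0321, -0.0091], [-0.0, -0.033, -0.0049]]
[[-0.0, -0.0334, -0.0006], [-0.0, -0.0332, 0.0037], [-0.0, -0.0324, 0.008], [-0.0, -0.0311, 0.0121], [-0.0, -0.0242, 0.0249], [-0.0, -0.0208, 0.0278], [-0.0, -0.0171, 0.0303], [-0.0, -0.013, 0.0322]]
[[-0.0, -0.0088, 0.0336], [-0.0, -0.0044, 0.0345], [-0.0, 0.0001, 0.0348], [-0.0, 0.0046, 0.0345], [-0.0, 0.009, 0.0336], [-0.0, 0.0132, 0.0321], [-0.0, 0.0173, 0.0302], [-0.0, 0.021, 0.0277]]
[[ 0.     0.983 -0.184]
 [ 0.    -0.184 -0.983]
 [-1.     0.    -0.   ]]
```

{"method": "step_arm", "body": {"hand": [0,0,0,0,0,0,0,0], "offset": [[0,-0.0166,-0.029],[0,-0.0202,-0.0266],[0,-0.0235,-0.0238],[0,-0.0263,-0.0205],[0,-0.0287,-0.017],[0,-0.0307,-0.0131],[0,-0.0321,-0.0091],[0,-0.033,-0.0049]], "turn": [[7.4,0,0],[7.4,0,0],[7.4,0,0],[7.4,0,0],[7.4,0,0],[7.4,0,0],[7.4,0,0],[7.4,0,0]]}}

```text
time_s: 1.7
eef_pos: [0.3016, 0.3265, 0.2338]
ee_rot: [0.699, -0.107, 0.699, 0.108]
ft_force: [0.8, 0.1, 1.0]
width: 0.0878
```

{"method": "step_arm", "body": {"hand": [0,0,0,0,0,0,0,0], "offset": [[0,-0.0334,-0.0006],[0,-0.0332,0.0037],[0,-0.0324,0.008],[0,-0.0311,0.0121],[0,-0.0242,0.0249],[0,-0.0208,0.0278],[0,-0.0171,0.0303],[0,-0.013,0.0322]], "turn": [[7.4,0,0],[7.4,0,0],[7.4,0,0],[7.4,0,0],[7.4,0,0],[7.4,0,0],[7.4,0,0],[7.4,0,0]]}}

```text
time_s: 2.5
eef_pos: [0.4183, 0.0834, 0.234]
ee_rot: [0.661, 0.252, 0.661, -0.251]
ft_force: [0.6, 0.4, 0.5]
width: 0.0878
```

{"method": "step_arm", "body": {"hand": [0,0,0,0,0,0,0,0], "offset": [[0,-0.0088,0.0336],[0,-0.0044,0.0345],[0,0.0001,0.0348],[0,0.0046,0.0345],[0,0.009,0.0336],[0,0.0132,0.0321],[0,0,0],[0,0,0]], "turn": [[7.4,0,0],[7.4,0,0],[7.4,0,0],[7.4,0,0],[7.4,0,0],[7.4,0,0],[7.4,0,0],[7.4,0,0]]}}

```text
time_s: 3.3
eef_pos: [0.5343, -0.0898, 0.2336]
ee_rot: [-0.45, -0.546, -0.449, 0.546]
ft_force: [0.5, -0.2, 0.0]
width: 0.0878
```

Run:
```python
from h import *
import cv2
s=bot.observe();print(s["time_s"],s["joint_positions"],s["eef_pos"])
print(vision.get_calibration("wrist"))
c=vision.get_calibration("wrist");cv2.imwrite("pics/w1.png",vision.grab_frame("wrist"))
print([proj(c,[.573,-.146,z]) for z in (.042,.092)])
```

```text
3.3 [-0.56054569  0.33329114  0.8152314   1.83863145 -0.27172891  1.08535415
 -1.4083133 ] [ 0.5343334  -0.08983179  0.23355991]
{'mtx': array([[298.61976039,   0.        , 279.53833625],
       [  0.        , 298.61976039, 212.69743673],
       [  0.        ,   0.        ,   1.        ]]), 'extrinsics': array([[-0.19277404,  0.93942998,  0.28338929,  0.61103545],
       [-0.98124255, -0.18488614, -0.05459101, -0.1043226 ],
       [ 0.00111032, -0.28859736,  0.95744991,  0.38431979],
       [ 0.        ,  0.        ,  0.        ,  1.        ]])}
[(np.float64(322.0304521862853), np.float64(149.85193434280288)), (np.float64(329.1417114448981), np.float64(154.36143354504588))]
```

View pics/w1.png

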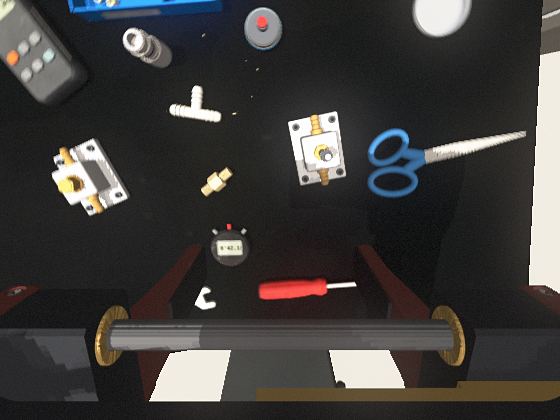

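Run:
```python
import cv2
a=cv2.imread("pics/w1.png")[105:195,280:355]
cv2.imwrite("pics/cw.png",cv2.resize(a,None,fx=7,fy=7,interpolation=cv2.INTER_CUBIC))
```

```text
(no output)
```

View pics/cw.png

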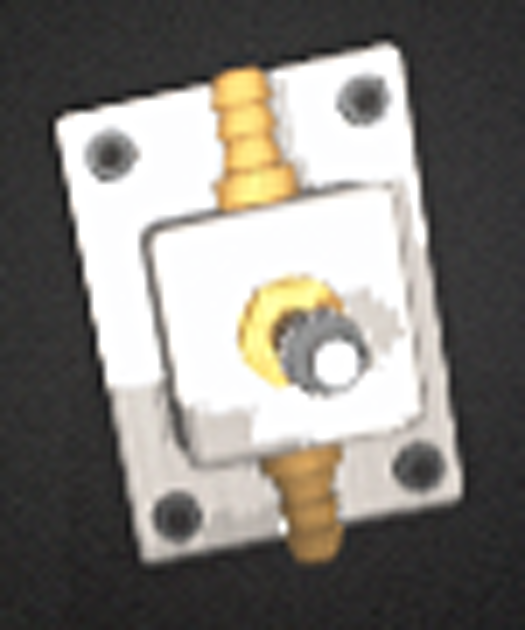

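Run:
```python
from h import *
c=vision.get_calibration("wrist")
f=lambda u,v,z:onz(c,u/7+280-.43,v/7+105-.43,z)
Q=np.array([f(148,232,.042),f(397,183,.042),f(422,415,.042),f(195,465,.042)]);print(Q,Q.mean(0))
P=np.array([f(57,118,.01),f(398,45,.01),f(462,497,.01),f(145,562,.01)]);print(P.mean(0))
for z in (.080,.084,.088,.092,.096): print(z,f(336,362,z))
print(f(322,352,.083), f(322,352,.077))
# best triangulation from scene+wrist
s=vision.get_calibration("scene")
o1,d1=ray(c,336/7+280-.43,362/7+105-.43);o2,d2=ray(s,331.685,181.435)
o3,d3=ray(c,0,0)
A=np.c_[d1,-d2];k=np.linalg.lstsq(A,o2-o1,rcond=None)[0];print(o1+k[0]*d1,o2+k[1]*d2)
```

```text
[[ 0.59028376 -0.1243016   0.042     ]
 [ 0.58984924 -0.16418674  0.042     ]
 [ 0.5528963  -0.16288326  0.042     ]
 [ 0.55221634 -0.12521641  0.042     ]] [ 0.57131141 -0.144147    0.042     ]
[ 0.57072906 -0.14403114  0.01      ]
0.08 [ 0.56931553 -0.14531662  0.08      ]
0.084 [ 0.56986122 -0.14477558  0.084     ]
0.088 [ 0.57040691 -0.14423454  0.088     ]
0.092 [ 0.5709526 -0.1436935  0.092    ]
0.096 [ 0.57149829 -0.14315246  0.096     ]
[ 0.5715115  -0.14317522  0.083     ] [ 0.57072855 -0.1439522   0.077     ]
[ 0.57138638 -0.14326342  0.09517968] [ 0.57093938 -0.14385452  0.09532062]
```

Run:
```python
from plan import *
plan([([.5715,-.1445,.234],3),([.5715,-.1445,.16],3)],0)
```

```text
[[-0.0002, 0.0158, 0.0156], [-0.0002, 0.0158, 0.0156], [-0.0002, 0.0158, 0.0156], [0.0247, 0.0, -0.0], [0.0247, 0.0, -0.0], [0.0247, 0.0, -0.0]]
[[-0.     0.98  -0.198]
 [-0.    -0.198 -0.98 ]
 [-1.    -0.     0.   ]]
```

{"method": "step_arm", "body": {"hand": [0,0,0,0,0,0,0,0], "offset": [[0,0.0158,0.0156],[0,0.0158,0.0156],[0,0.0158,0.0156],[0.0247,0,0],[0.0247,0,0],[0.0247,0,0],[0,0,0],[0,0,0]], "turn": [[0,0,0],[0,0,0],[0,0,0],[0,0,0],[0,0,0],[0,0,0],[0,0,0],[0,0,0]]}}

```text
time_s: 4.15
eef_pos: [0.5721, -0.1431, 0.1599]
ee_rot: [-0.452, -0.544, -0.452, 0.544]
ft_force: [0.2, 0.5, 0.0]
width: 0.0875
```

Run:
```python
from h import *
import cv2
s=bot.observe();print(s["time_s"],s["joint_positions"],s["eef_pos"],s["ft_force"])
c=vision.get_calibration("wrist");im=vision.grab_frame("wrist")
u,v=map(int,proj(c,[.5715,-.1445,.08]));print(u,v)
y0,x0=max(0,v-70),max(0,u-70);print(x0,y0)
cv2.imwrite("pics/w2.png",im);cv2.imwrite("pics/w2c.png",cv2.resize(im[y0:y0+100,x0:x0+130],None,fx=6,fy=6,interpolation=cv2.INTER_CUBIC))
```

```text
4.15 [-0.37447247  0.5089835   0.74695603  1.80227188 -0.40675218  0.99070459
 -1.21723248] [ 0.57209459 -0.14308194  0.15994909] [0.17590465 0.46491228 0.01344783]
281 223
211 153
```

View pics/w2.png

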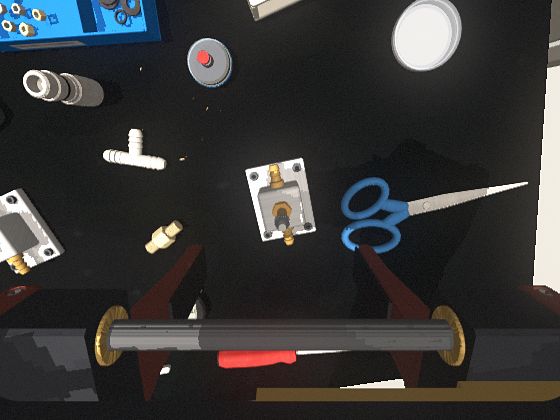

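View pics/w2c.png

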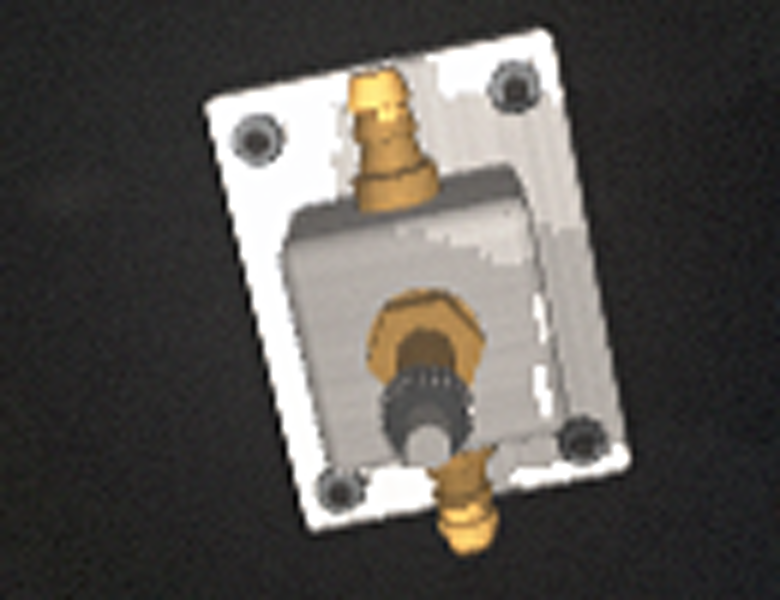

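Run:
```python
from h import *
c=vision.get_calibration("wrist");s=vision.get_calibration("scene");t=vision.get_calibration("top")
f=lambda u,v,z:onz(c,u/6+211-.42,v/6+153-.42,z)
Q=np.array([f(287,248,.042),f(525,197,.042),f(565,430,.042),f(333,468,.042)]);print(Q,Q.mean(0))
P=np.array([f(207,102,.01),f(547,30,.01),f(630,462,.01),f(310,530,.01)]);print(P,P.mean(0))
print("gland",f(425,348,.049))
for z in (.088,.092,.096): print(z,f(429,441,z))
print("nut w",f(380,400,.08)-f(473,400,.08))
obs=[(c,429/6+211-.42,441/6+153-.42),(s,331.685,181.435)]
o1,d1=ray(*obs[0]);o2,d2=ray(*obs[1]);k=np.linalg.lstsq(np.c_[d1,-d2],o2-o1,rcond=None)[0];print(o1+k[0]*d1,o2+k[1]*d2)
```

```text
[[ 0.59110116 -0.1265213   0.042     ]
 [ 0.59222598 -0.16391019  0.042     ]
 [ 0.55394929 -0.16389388  0.042     ]
 [ 0.55444262 -0.12639578  0.042     ]] [ 0.57292976 -0.14518029  0.042     ]
[[ 0.61134851 -0.11477821  0.01      ]
 [ 0.61264651 -0.17301078  0.01      ]
 [ 0.5345303  -0.17514104  0.01      ]
 [ 0.53226531 -0.11630499  0.01      ]] [ 0.57269765 -0.14480875  0.01      ]
gland [ 0.57341571 -0.1448317   0.049     ]
0.088 [ 0.572004   -0.14485646  0.088     ]
0.092 [ 0.57338613 -0.14507733  0.092     ]
0.096 [ 0.57476826 -0.14529821  0.096     ]
nut w [0.00232555 0.01241394 0.        ]
[ 0.57400261 -0.14517585  0.09378415] [ 0.57335973 -0.1460092   0.09396027]
```

{"method": "step_arm", "body": {"hand": [0,0,0,0,0,0,0,0], "offset": [[0.02,0,0],[0.02,0,0],[0.02,0,0],[0.02,0,0],[0.009,0,0],[0,0,0],[0,0,0],[0,0,0]], "turn": [[0,0,0],[0,0,0],[0,0,0],[0,0,0],[0,0,0],[0,0,0],[0,0,0],[0,0,0]]}}

```text
time_s: 5.0
eef_pos: [0.5729, -0.1433, 0.0718]
ee_rot: [0.452, 0.545, 0.451, -0.544]
ft_force: [-0.3, 0.2, 0.7]
width: 0.0877
```

Run:
```python
from plan import *
import cv2
s=bot.observe();print(s["time_s"],s["joint_positions"],s["eef_pos"],s["ft_force"])
plan([([.573,-.145,.0705],1)],0)
c=vision.get_calibration("wrist");im=vision.grab_frame("wrist")
print([proj(c,[.573,-.145,z]) for z in (.049,.074,.083,.092)])
cv2.imwrite("pics/w3c.png",cv2.resize(im[160:360,180:380],None,fx=3,fy=3,interpolation=cv2.INTER_CUBIC))
im=vision.grab_frame("scene");cv2.imwrite("pics/s3c.png",cv2.resize(im[130:240,270:400],None,fx=5,fy=5,interpolation=cv2.INTER_CUBIC))
```

```text
5.0 [-0.3101079   0.61953767  0.66418456  1.86626304 -0.50751108  0.82883807
 -1.13989103] [ 0.57287893 -0.14334885  0.07184394] [-0.28770725  0.21617906  0.65601109]
[[0.0013, 0.0004, 0.0016]]
[[ 0.002  0.983 -0.184]
 [-0.    -0.184 -0.983]
 [-1.     0.002 -0.   ]]
[(np.float64(282.67683844028005), np.float64(251.1123381679264)), (np.float64(283.13831034308305), np.float64(269.6997203065933)), (np.float64(283.33911283011304), np.float64(277.7877372327621)), (np.float64(283.5633998913029), np.float64(286.8216768719295))]
```

View pics/w3c.png

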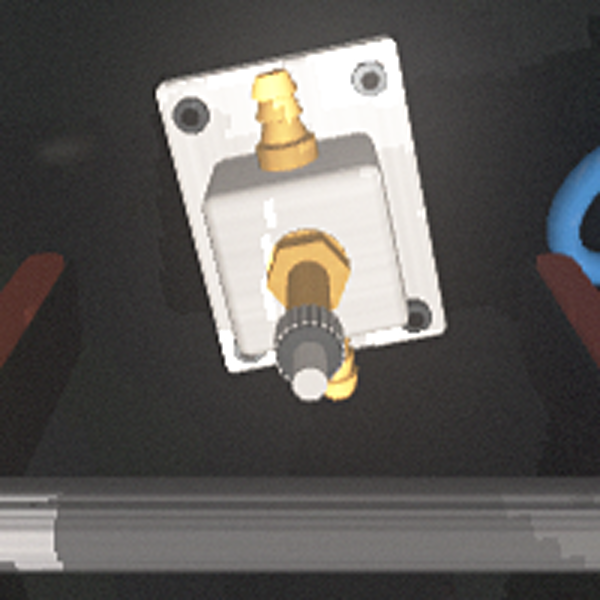

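View pics/s3c.png

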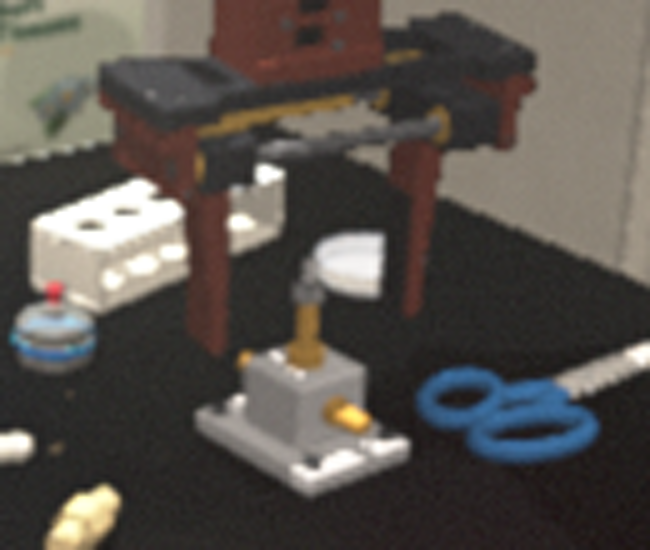

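{"method": "step_arm", "body": {"hand": [0,0,0.7,0.7,0.7,0.7,0.8,1], "offset": [[0.0013,0.0004,0.0016],[0,0,0],[0,0,0],[0,0,0],[0,0,0],[0,0,0],[0,0,0],[0,0,0]], "turn": [[0,0,0],[0,0,0],[0,0,0],[0,0,0],[0,0,0],[0,0,0],[0,0,0],[0,0,0]]}}

```text
time_s: 5.9
eef_pos: [0.5721, -0.1448, 0.0692]
ee_rot: [-0.452, -0.544, -0.452, 0.544]
ft_force: [-0.1, 0.2, 1.0]
width: 0.0434
```

{"method": "step_arm", "body": {"hand": [1,1,1,1,1,1,1,1], "offset": [[0,0,0],[0,0,0],[0,0,0],[0,0,0],[0,0,0],[0,0,0],[0,0,0],[0,0,0]], "turn": [[0,0,0],[0,0,0],[0,0,0],[0,0,0],[0,0,0],[0,0,0],[0,0,0],[0,0,0]]}}

```text
time_s: 6.7
eef_pos: [0.5721, -0.1449, 0.0692]
ee_rot: [-0.452, -0.544, -0.452, 0.544]
ft_force: [-0.4, -0.9, -0.4]
width: 0.0106
```

Run:
```python
from plan import *
import cv2
s=bot.observe();print(s["time_s"],s["joint_positions"],s["eef_pos"],s["ft_force"],s["torque"],s["width"])
im=vision.grab_frame("wrist");cv2.imwrite("pics/w4c.png",cv2.resize(im[160:360,180:380],None,fx=3,fy=3,interpolation=cv2.INTER_CUBIC))
```

```text
6.7 [-0.30546248  0.62360415  0.66177307  1.86685682 -0.50943049  0.82637384
 -1.13596769] [ 0.57211146 -0.14494194  0.06923477] [-0.35611096 -0.88218163 -0.40108769] [-0.1836554   0.20784448 -0.01219042] 0.010622409325687863
```

View pics/w4c.png

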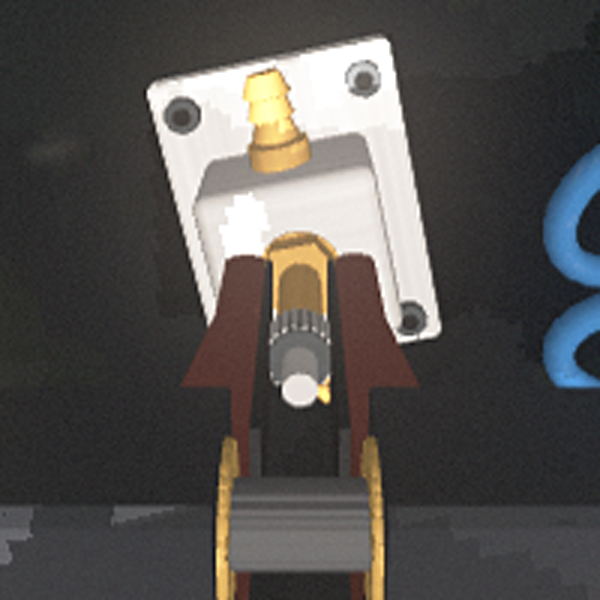

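{"method": "step_arm", "body": {"hand": [1,1,1,1,1,1,1,1], "offset": [[-0.0002,0,0],[-0.0002,0,0],[-0.0002,0,0],[-0.0002,0,0],[-0.0002,0,0],[-0.0002,0,0],[0,0,0],[0,0,0]], "turn": [[-7,0,0],[-7,0,0],[-7,0,0],[-7,0,0],[-7,0,0],[-7,0,0],[0,0,0],[0,0,0]]}}

```text
time_s: 7.55
eef_pos: [0.5722, -0.1454, 0.0705]
ee_rot: [0.616, 0.347, 0.616, -0.347]
ft_force: [0.8, -3.5, -0.5]
width: 0.0108
```

```bash
cat > st.py <<'E'
from plan import *
import cv2,sys
s=bot.observe();print(s["time_s"],s["joint_positions"].round(3),s["eef_pos"].round(4),s["ft_force"].round(2),s["torque"].round(3),s["width"].round(4))
q=s["ee_rot"];m=R.from_quat([*q[1:],q[0]]).as_matrix();print("jaw az",np.degrees(np.arctan2(m[1,2],m[0,2])).round(1),"xdir",m[:,0].round(3))
if len(sys.argv)>1:
    im=vision.grab_frame("wrist");cv2.imwrite(sys.argv[1],cv2.resize(im[160:360,180:380],None,fx=3,fy=3,interpolation=cv2.INTER_CUBIC))
E
python3 st.py pics/w5c.png
```

```text
Traceback (most recent call last):
  File "st.py", line 3, in <module>
    s=bot.observe();print(s["time_s"],s["joint_positions"].round(3),s["eef_pos"].round(4),s["ft_force"].round(2),s["torque"].round(3),s["width"].round(4))
                                                                                                                                      ^^^^^^^^^^^^^^^^
AttributeError: 'float' object has no attribute 'round'
```

```bash
sed -i 's/s\["width"\].round(4)/round(s["width"],4)/' st.py; python3 st.py pics/w5c.png
```

```text
7.55 [-0.175  0.575  0.47   1.858 -0.353  0.791 -0.547] [ 0.5722 -0.1454  0.0705] [ 0.81 -3.55 -0.46] [-0.722  0.    -0.027] 0.0108
jaw az -58.8 xdir [ 0. -0. -1.]
```

View pics/w5c.png

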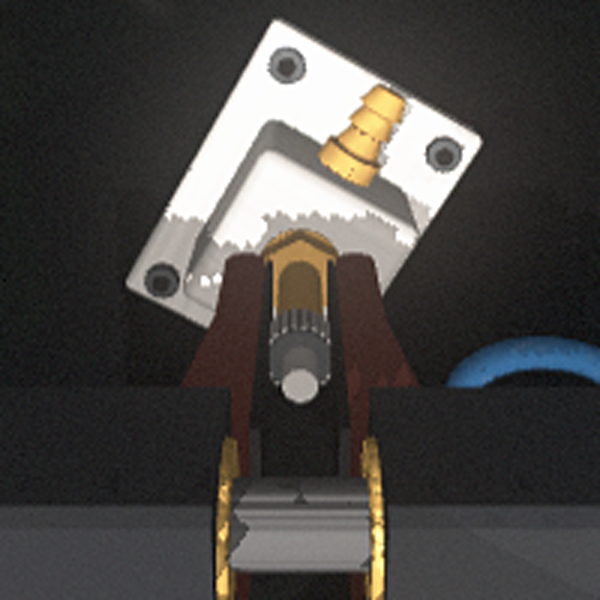

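{"method": "step_arm", "body": {"hand": [1,1,1,1,1,1,1,1], "offset": [[-0.0002,0,0],[-0.0002,0,0],[-0.0002,0,0],[-0.0002,0,0],[-0.0002,0,0],[-0.0002,0,0],[-0.0002,0,0],[-0.0002,0,0]], "turn": [[-7,0,0],[-7,0,0],[-7,0,0],[-7,0,0],[-7,0,0],[-7,0,0],[-7,0,0],[-7,0,0]]}}

```text
time_s: 8.4
eef_pos: [0.5728, -0.1457, 0.0721]
ee_rot: [0.707, 0.015, 0.706, -0.016]
ft_force: [1.4, -4.5, -2.8]
width: 0.0105
```

```bash
python3 st.py
```

```text
8.4 [ 0.01   0.54   0.212  1.843 -0.154  0.773  0.259] [ 0.5728 -0.1457  0.0721] [ 1.37 -4.46 -2.79] [-1.042 -0.483 -0.   ] 0.0105
jaw az -2.5 xdir [ 0.001 -0.001 -1.   ]
```

{"method": "step_arm", "body": {"hand": [1,1,1,1,1,1,1,1], "offset": [[-0.0002,0,0],[-0.0002,0,0],[-0.0002,0,0],[-0.0002,0,0],[-0.0002,0,0],[-0.0002,0,0],[-0.0002,0,0],[0,0,0]], "turn": [[-7,0,0],[-7,0,0],[-7,0,0],[-7,0,0],[-7,0,0],[-7,0,0],[-7,0,0],[0,0,0]]}}

```text
time_s: 9.2
eef_pos: [0.5733, -0.1455, 0.0736]
ee_rot: [0.65, -0.279, 0.649, 0.278]
ft_force: [4.1, -4.3, -3.0]
width: 0.0108
```

```bash
python3 st.py pics/w6c.png
```

```text
9.2 [ 0.173  0.532 -0.009  1.83   0.007  0.777  0.971] [ 0.5733 -0.1455  0.0736] [ 4.12 -4.33 -3.04] [-0.723 -0.967  0.06 ] 0.0108
jaw az 46.5 xdir [ 0.002 -0.001 -1.   ]
```

View pics/w6c.png

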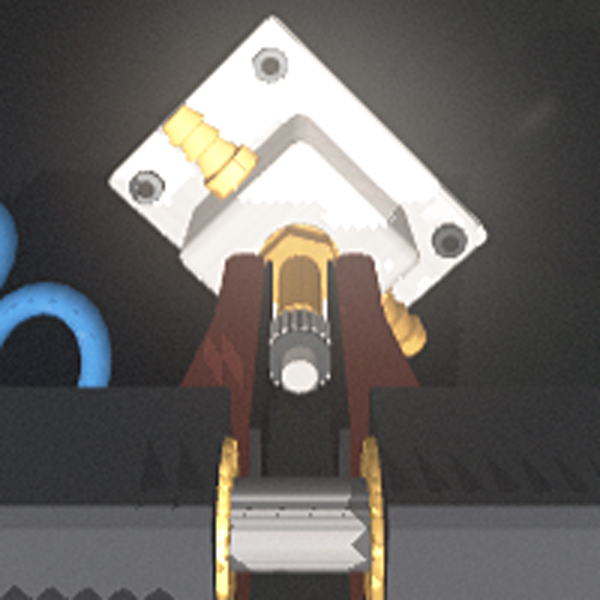

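{"method": "step_arm", "body": {"hand": [1,1,1,1,1,1,1,1], "offset": [[-0.0002,0,0],[-0.0002,0,0],[-0.0002,0,0],[-0.0001,0,0],[0,0,0],[0,0,0],[0,0,0],[0,0,0]], "turn": [[-7,0,0],[-7,0,0],[-7,0,0],[-5,0,0],[0,0,0],[0,0,0],[0,0,0],[0,0,0]]}}

```text
time_s: 10.05
eef_pos: [0.5735, -0.1452, 0.0743]
ee_rot: [0.572, -0.417, 0.571, 0.416]
ft_force: [5.3, -3.0, -2.9]
width: 0.011
```

```bash
python3 st.py pics/w7c.png
```

```text
10.05 [ 0.258  0.536 -0.123  1.823  0.089  0.785  1.349] [ 0.5735 -0.1452  0.0743] [ 5.32 -2.99 -2.9 ] [-0.64  -0.981 -0.023] 0.011
jaw az 72.2 xdir [ 0.002 -0.001 -1.   ]
```

View pics/w7c.png

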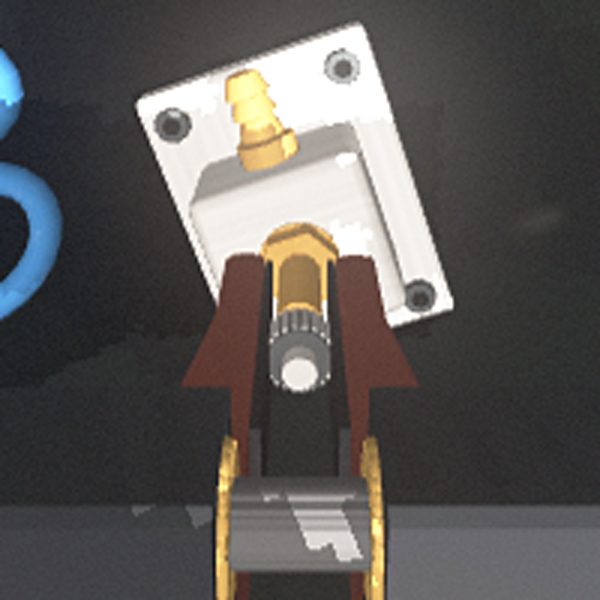

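{"method": "step_arm", "body": {"hand": [1,1,1,1,1,1,1,1], "offset": [[0,0,0],[0,0,0],[0,0,0],[0,0,0],[0,0,0],[0,0,0],[0,0,0],[0,0,0]], "turn": [[-2,0,0],[-2,0,0],[-2,0,0],[-2,0,0],[0,0,0],[0,0,0],[0,0,0],[0,0,0]]}}

```text
time_s: 10.9
eef_pos: [0.5722, -0.1448, 0.0741]
ee_rot: [0.54, -0.456, 0.54, 0.456]
ft_force: [0.9, -2.8, -2.5]
width: 0.0108
```

```bash
python3 st.py
```

```text
10.9 [ 0.284  0.538 -0.16   1.823  0.115  0.79   1.468] [ 0.5722 -0.1448  0.0741] [ 0.86 -2.78 -2.5 ] [-0.529 -0.415  0.038] 0.0108
jaw az 80.4 xdir [ 0. -0. -1.]
```

{"method": "step_arm", "body": {"hand": [1,1,1,1,1,1,1,1], "offset": [[0,0,0],[0,0,0],[0,0,0],[0,0,0],[0,0,0],[0,0,0],[0,0,0],[0,0,0]], "turn": [[-2,0,0],[-2,0,0],[-2,0,0],[-2,0,0],[-2,0,0],[-2,0,0],[-2,0,0],[-2,0,0]]}}

```text
time_s: 11.7
eef_pos: [0.571, -0.1451, 0.0739]
ee_rot: [0.47, -0.527, 0.471, 0.528]
ft_force: [-2.9, -4.7, 0.7]
width: 0.0105
```

```bash
python3 st.py pics/w8c.png
```

```text
11.7 [ 0.337  0.544 -0.23   1.82   0.166  0.799  1.707] [ 0.571  -0.1451  0.0739] [-2.85 -4.72  0.73] [-0.885  0.655 -0.004] 0.0105
jaw az 96.5 xdir [-0.002 -0.    -1.   ]
```

View pics/w8c.png

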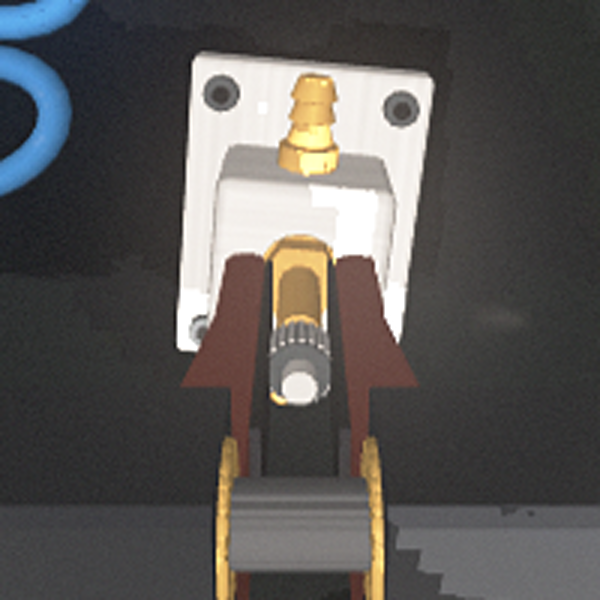

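{"method": "step_arm", "body": {"hand": [0.5,0.5,0.5,0.5,0.5,0.5,0.5,0.5], "offset": [[0,0,0],[0,0,0],[0,0,0],[0,0,0],[-0.015,0,0],[-0.015,0,0],[-0.015,0,0],[0,0,0]], "turn": [[0,0,0],[0,0,0],[0,0,0],[0,0,0],[0,0,0],[0,0,0],[0,0,0],[0,0,0]]}}

```text
time_s: 12.55
eef_pos: [0.574, -0.1451, 0.1225]
ee_rot: [-0.472, 0.529, -0.471, -0.525]
ft_force: [0.2, -0.3, -0.1]
width: 0.0437
```

```bash
python3 st.py pics/w9c.png
python3 - <<'E'
from h import *
c=vision.get_calibration("wrist")
print([proj(c,[.573,-.145,z]) for z in (.042,.049,.079,.088,.092)])
E
```

```text
12.55 [ 0.346  0.482 -0.242  1.785  0.144  0.887  1.722] [ 0.574  -0.1451  0.1225] [ 0.2  -0.27 -0.06] [ 0.069 -0.047  0.049] 0.0437
jaw az 96.4 xdir [ 0.005 -0.001 -1.   ]
[(np.float64(278.9518042140165), np.float64(225.39731669030564)), (np.float64(278.9226181329625), np.float64(228.3335044846778)), (np.float64(278.7762309455716), np.float64(243.0603968027751)), (np.float64(278.72409000266634), np.float64(248.30589721313305)), (np.float64(278.6994412273042), np.float64(250.78562147726473))]
```

View pics/w9c.png

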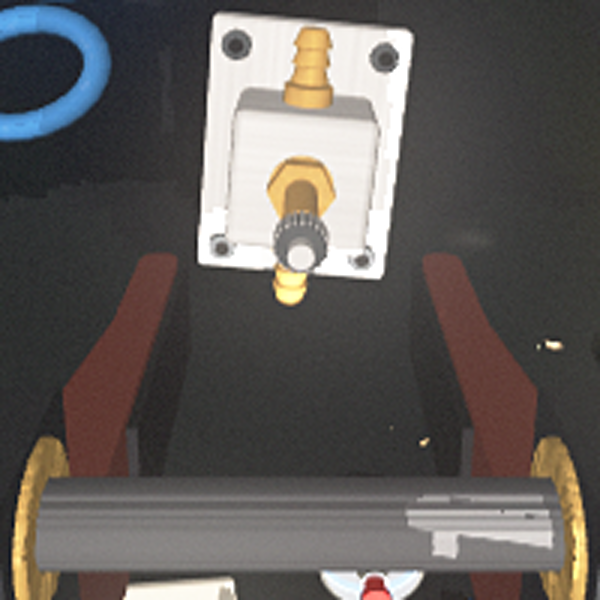

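```bash
python3 st.py
python3 - <<'E'
from h import *
import cv2
c=vision.get_calibration("wrist");im=vision.grab_frame("wrist");print(c["extrinsics"][:3,3],c["extrinsics"][:3,2])
cv2.imwrite("pics/wac.png",cv2.resize(im[155:265,215:345],None,fx=6,fy=6,interpolation=cv2.INTER_CUBIC))
print([proj(c,[.573,-.145,z]) for z in (.042,.049,.079,.088,.092)])
E
```

```text
12.6 [ 0.346  0.483 -0.242  1.786  0.145  0.886  1.722] [ 0.5732 -0.145   0.1211] [-0.23 -0.18  0.08] [-0.     0.039 -0.017] 0.0439
jaw az 96.4 xdir [ 0.003 -0.001 -1.   ]
[ 0.4926129  -0.15310028  0.27161757] [-0.28989508 -0.03076066  0.95656397]
[(np.float64(278.9518042140165), np.float64(225.39731669030564)), (np.float64(278.9226181329625), np.float64(228.3335044846778)), (np.float64(278.7762309455716), np.float64(243.0603968027751)), (np.float64(278.72409000266634), np.float64(248.30589721313305)), (np.float64(278.6994412273042), np.float64(250.78562147726473))]
```

View pics/wac.png

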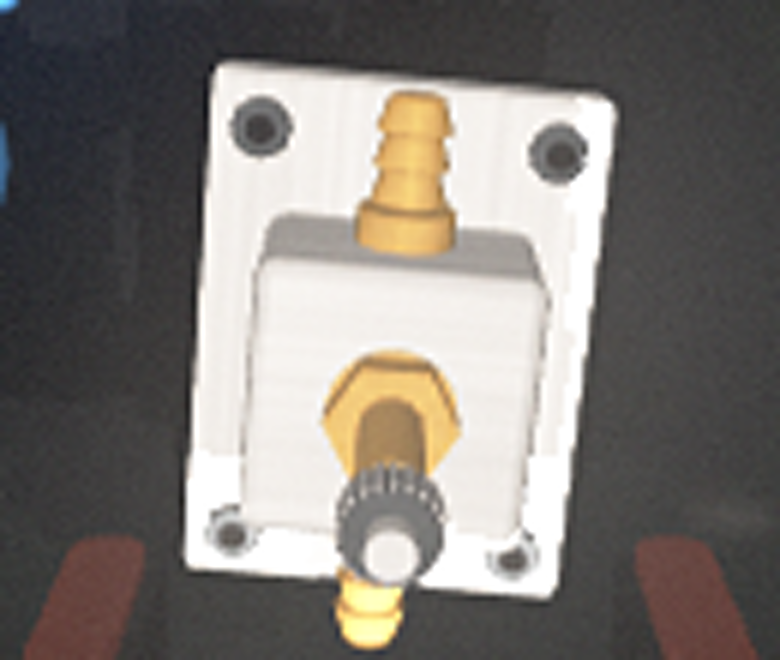

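{"method": "step_arm", "body": {"hand": [1,1,1,1,1,1,1,1], "offset": [[0,0,0],[0,0,0],[0,0,0],[0,0,0],[0.003,0,0],[0.003,0,0],[0.003,0,0],[0,0,0]], "turn": [[0,0,0],[0,0,0],[0,0,0],[0,0,0],[0,0,0],[0,0,0],[0,0,0],[0,0,0]]}}

```text
time_s: 13.45
eef_pos: [0.5718, -0.1447, 0.1095]
ee_rot: [0.471, -0.527, 0.472, 0.527]
ft_force: [0.2, -0.2, 0.3]
width: 0.0002
```

```bash
python3 st.py pics/wbc.png
```

```text
13.45 [ 0.344  0.498 -0.239  1.795  0.149  0.867  1.718] [ 0.5718 -0.1447  0.1095] [ 0.23 -0.2   0.34] [0.05  0.012 0.062] 0.0002
jaw az 96.4 xdir [-0.001  0.    -1.   ]
```

View pics/wbc.png

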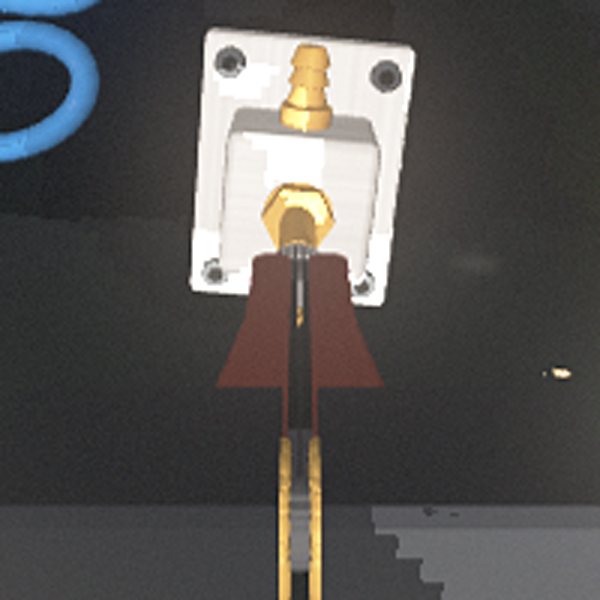

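{"method": "step_arm", "body": {"hand": [1,1,1,1,1,1,1,1], "offset": [[0.0005,0,0],[0.0005,0,0],[0.0005,0,0],[0.0005,0,0],[0.0005,0,0],[0,0,0],[0,0,0],[0,0,0]], "turn": [[0,0,0],[0,0,0],[0,0,0],[0,0,0],[0,0,0],[0,0,0],[0,0,0],[0,0,0]]}}

```text
time_s: 14.3
eef_pos: [0.5722, -0.1448, 0.1077]
ee_rot: [-0.471, 0.527, -0.471, -0.527]
ft_force: [-0.6, 0.7, -0.5]
width: 0.0006
```

```bash
python3 st.py
```

```text
14.3 [ 0.344  0.5   -0.239  1.796  0.15   0.863  1.718] [ 0.5722 -0.1448  0.1077] [-0.58  0.65 -0.47] [ 0.038 -0.014  0.027] 0.0006
jaw az 96.4 xdir [ 0.  0. -1.]
```

{"method": "step_arm", "body": {"hand": [1,1,1,1,1,1,1,1], "offset": [[0.0003,0,0],[0.0003,0,0],[0.0003,0,0],[0.0003,0,0],[0.0003,0,0],[0,0,0],[0,0,0],[0,0,0]], "turn": [[0,0,0],[0,0,0],[0,0,0],[0,0,0],[0,0,0],[0,0,0],[0,0,0],[0,0,0]]}}

```text
time_s: 15.1
eef_pos: [0.5721, -0.1448, 0.1061]
ee_rot: [0.471, -0.527, 0.471, 0.527]
ft_force: [0.8, -1.0, 0.1]
width: 0.0007
```

{"method": "step_arm", "body": {"hand": [1,1,1,1,1,1,1,1], "offset": [[0.0003,0,0],[0.0003,0,0],[0.0003,0,0],[0.0003,0,0],[0,0,0],[0,0,0],[0,0,0],[0,0,0]], "turn": [[0,0,0],[0,0,0],[0,0,0],[0,0,0],[0,0,0],[0,0,0],[0,0,0],[0,0,0]]}}

```text
time_s: 15.9
eef_pos: [0.5722, -0.1448, 0.105]
ee_rot: [-0.471, 0.527, -0.471, -0.527]
ft_force: [-0.2, -0.1, -0.1]
width: -0.0001
```

```bash
python3 st.py
```

```text
15.9 [ 0.343  0.504 -0.238  1.798  0.151  0.857  1.717] [ 0.5722 -0.1448  0.105 ] [-0.17 -0.14 -0.05] [ 0.044 -0.011  0.024] -0.0001
jaw az 96.4 xdir [ 0.  0. -1.]
```

Fingertips are now at about 94 mm with no contact, so I'll keep going down in 1.2 mm calls.

{"method": "step_arm", "body": {"hand": [1,1,1,1,1,1,1,1], "offset": [[0.0003,0,0],[0.0003,0,0],[0.0003,0,0],[0.0003,0,0],[0,0,0],[0,0,0],[0,0,0],[0,0,0]], "turn": [[0,0,0],[0,0,0],[0,0,0],[0,0,0],[0,0,0],[0,0,0],[0,0,0],[0,0,0]]}}

```text
time_s: 16.7
eef_pos: [0.5722, -0.1448, 0.1038]
ee_rot: [-0.471, 0.527, -0.471, -0.527]
ft_force: [-0.2, 0.4, 0.2]
width: 0.0003
```

```bash
python3 st.py
```

```text
16.7 [ 0.343  0.505 -0.238  1.799  0.152  0.855  1.716] [ 0.5722 -0.1448  0.1038] [-0.21  0.41  0.24] [ 0.04   0.009 -0.047] 0.0003
jaw az 96.4 xdir [ 0.  0. -1.]
```

{"method": "step_arm", "body": {"hand": [1,1,1,1,1,1,1,1], "offset": [[0.0003,0,0],[0.0003,0,0],[0.0003,0,0],[0.0003,0,0],[0,0,0],[0,0,0],[0,0,0],[0,0,0]], "turn": [[0,0,0],[0,0,0],[0,0,0],[0,0,0],[0,0,0],[0,0,0],[0,0,0],[0,0,0]]}}

```text
time_s: 17.5
eef_pos: [0.5721, -0.1448, 0.1025]
ee_rot: [-0.471, 0.527, -0.471, -0.527]
ft_force: [-0.1, 0.4, -0.3]
width: 0.0004
```

```bash
python3 st.py pics/wcc.png
python3 - <<'E'
from h import *
import cv2
im=vision.grab_frame("scene");cv2.imwrite("pics/scc.png",cv2.resize(im[150:225,290:370],None,fx=8,fy=8,interpolation=cv2.INTER_CUBIC))
E
```

```text
17.5 [ 0.343  0.507 -0.238  1.8    0.152  0.853  1.716] [ 0.5721 -0.1448  0.1025] [-0.07  0.39 -0.34] [0.007 0.042 0.045] 0.0004
jaw az 96.4 xdir [ 0.  0. -1.]
```

View pics/scc.png

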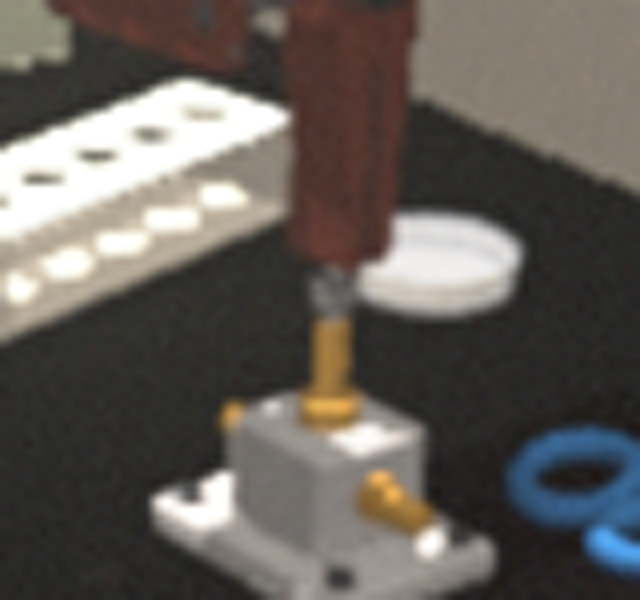

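{"method": "step_arm", "body": {"hand": [1,1,1,1,1,1,1,1], "offset": [[0.0003,0,0],[0.0003,0,0],[0.0003,0,0],[0,0,0],[0,0,0],[0,0,0],[0,0,0],[0,0,0]], "turn": [[0,0,0],[0,0,0],[0,0,0],[0,0,0],[0,0,0],[0,0,0],[0,0,0],[0,0,0]]}}

```text
time_s: 18.4
eef_pos: [0.5722, -0.1448, 0.1017]
ee_rot: [-0.471, 0.527, -0.471, -0.527]
ft_force: [-0.7, 1.1, 3.4]
width: 0.0002
```

```bash
python3 st.py
```

```text
18.4 [ 0.343  0.508 -0.237  1.801  0.153  0.851  1.715] [ 0.5722 -0.1448  0.1017] [-0.73  1.11  3.38] [-0.007  0.133 -0.024] 0.0002
jaw az 96.4 xdir [ 0.  0. -1.]
```

Contact: 3.4 N at TCP z 0.1017. If the tip is free the force should now rise about 1 N/mm, so I'll press a little further.

{"method": "step_arm", "body": {"hand": [1,1,1,1,1,1,1,1], "offset": [[0.0003,0,0],[0.0003,0,0],[0.0003,0,0],[0,0,0],[0,0,0],[0,0,0],[0,0,0],[0,0,0]], "turn": [[0,0,0],[0,0,0],[0,0,0],[0,0,0],[0,0,0],[0,0,0],[0,0,0],[0,0,0]]}}

```text
time_s: 19.2
eef_pos: [0.5722, -0.1447, 0.1008]
ee_rot: [-0.471, 0.527, -0.471, -0.527]
ft_force: [-0.9, -0.1, 3.8]
width: 0.0004
```

```bash
python3 st.py
```

```text
19.2 [ 0.342  0.509 -0.237  1.801  0.153  0.849  1.715] [ 0.5722 -0.1447  0.1008] [-0.91 -0.07  3.85] [0.012 0.132 0.059] 0.0004
jaw az 96.4 xdir [ 0.  0. -1.]
```

{"method": "step_arm", "body": {"hand": [1,1,1,1,1,1,1,1], "offset": [[0.0003,0,0],[0.0003,0,0],[0.0003,0,0],[0.0003,0,0],[0.0003,0,0],[0.0003,0,0],[0,0,0],[0,0,0]], "turn": [[0,0,0],[0,0,0],[0,0,0],[0,0,0],[0,0,0],[0,0,0],[0,0,0],[0,0,0]]}}

```text
time_s: 20.0
eef_pos: [0.5722, -0.1448, 0.099]
ee_rot: [-0.471, 0.527, -0.471, -0.527]
ft_force: [-1.8, -0.1, 5.6]
width: 0.0006
```

```bash
python3 st.py
```

```text
20.0 [ 0.342  0.511 -0.237  1.803  0.154  0.846  1.714] [ 0.5722 -0.1448  0.099 ] [-1.78 -0.11  5.61] [0.066 0.26  0.036] 0.0006
jaw az 96.4 xdir [ 0. -0. -1.]
```

{"method": "step_arm", "body": {"hand": [1,1,1,1,1,1,1,1], "offset": [[0.0003,0,0],[0.0003,0,0],[0.0003,0,0],[0,0,0],[0,0,0],[0,0,0],[0,0,0],[0,0,0]], "turn": [[0,0,0],[0,0,0],[0,0,0],[0,0,0],[0,0,0],[0,0,0],[0,0,0],[0,0,0]]}}

```text
time_s: 20.8
eef_pos: [0.5722, -0.1448, 0.0982]
ee_rot: [-0.471, 0.527, -0.471, -0.527]
ft_force: [-1.1, 0.2, 7.0]
width: 0.0004
```

```bash
python3 st.py
```

```text
20.8 [ 0.342  0.512 -0.237  1.803  0.154  0.844  1.714] [ 0.5722 -0.1448  0.0982] [-1.07  0.19  6.97] [0.09  0.242 0.028] 0.0004
jaw az 96.4 xdir [ 0. -0. -1.]
```

{"method": "step_arm", "body": {"hand": [1,1,1,1,1,1,1,1], "offset": [[0.0003,0,0],[0,0,0],[0,0,0],[0,0,0],[0,0,0],[0,0,0],[0,0,0],[0,0,0]], "turn": [[0,0,0],[0,0,0],[0,0,0],[0,0,0],[0,0,0],[0,0,0],[0,0,0],[0,0,0]]}}

```text
time_s: 21.6
eef_pos: [0.5722, -0.1448, 0.098]
ee_rot: [-0.471, 0.527, -0.471, -0.527]
ft_force: [-1.1, 0.5, 6.7]
width: 0.0004
```

```bash
python3 st.py
```

```text
21.6 [ 0.342  0.513 -0.237  1.803  0.155  0.843  1.714] [ 0.5722 -0.1448  0.098 ] [-1.14  0.45  6.72] [ 0.083  0.335 -0.037] 0.0004
jaw az 96.4 xdir [ 0. -0. -1.]
```

{"method": "step_arm", "body": {"hand": [1,1,1,1,1,1,1,1], "offset": [[0.0003,0,0],[0,0,0],[0,0,0],[0,0,0],[0,0,0],[0,0,0],[0,0,0],[0,0,0]], "turn": [[0,0,0],[0,0,0],[0,0,0],[0,0,0],[0,0,0],[0,0,0],[0,0,0],[0,0,0]]}}

```text
time_s: 22.4
eef_pos: [0.5722, -0.1448, 0.0977]
ee_rot: [-0.471, 0.527, -0.471, -0.527]
ft_force: [-1.5, 0.3, 6.7]
width: 0.0003
```

```bash
python3 st.py
```

```text
22.4 [ 0.342  0.513 -0.236  1.804  0.155  0.843  1.714] [ 0.5722 -0.1448  0.0977] [-1.5   0.32  6.66] [0.076 0.341 0.009] 0.0003
jaw az 96.4 xdir [ 0. -0. -1.]
```

{"method": "step_arm", "body": {"hand": [1,1,1,1,1,1,1,1], "offset": [[0.0002,0,0],[0,0,0],[0,0,0],[0,0,0],[0,0,0],[0,0,0],[0,0,0],[0,0,0]], "turn": [[0,0,0],[0,0,0],[0,0,0],[0,0,0],[0,0,0],[0,0,0],[0,0,0],[0,0,0]]}}

```text
time_s: 23.2
eef_pos: [0.5723, -0.1448, 0.0977]
ee_rot: [-0.471, 0.527, -0.471, -0.527]
ft_force: [-2.4, 0.6, 7.0]
width: 0.0004
```

```bash
python3 st.py
```

```text
23.2 [ 0.342  0.513 -0.236  1.804  0.155  0.843  1.714] [ 0.5723 -0.1448  0.0977] [-2.44  0.63  7.  ] [0.09  0.423 0.001] 0.0004
jaw az 96.4 xdir [ 0. -0. -1.]
```

{"method": "step_arm", "body": {"hand": [1,1,1,1,1,1,1,1], "offset": [[0.0002,0,0],[0,0,0],[0,0,0],[0,0,0],[0,0,0],[0,0,0],[0,0,0],[0,0,0]], "turn": [[0,0,0],[0,0,0],[0,0,0],[0,0,0],[0,0,0],[0,0,0],[0,0,0],[0,0,0]]}}

```text
time_s: 24.0
eef_pos: [0.5723, -0.1448, 0.0976]
ee_rot: [-0.471, 0.527, -0.471, -0.527]
ft_force: [-2.7, 0.1, 8.6]
width: 0.0003
```

```bash
python3 st.py
```

```text
24.0 [ 0.342  0.513 -0.236  1.804  0.155  0.842  1.714] [ 0.5723 -0.1448  0.0976] [-2.72  0.11  8.63] [ 0.128  0.511 -0.001] 0.0003
jaw az 96.4 xdir [ 0. -0. -1.]
```

The force is 8.6 N and z no longer changes, so the tip is on the hard stop. It has been there about 0.7 s. I'll hold a little longer, then lift away.

{"method": "step_arm", "body": {"hand": [1,1,1,1,1,1,1,1], "offset": [[0.0001,0,0],[0,0,0],[0,0,0],[0,0,0],[0,0,0],[-0.002,0,0],[-0.004,0,0],[-0.006,0,0]], "turn": [[0,0,0],[0,0,0],[0,0,0],[0,0,0],[0,0,0],[0,0,0],[0,0,0],[0,0,0]]}}

```text
time_s: 24.8
eef_pos: [0.5716, -0.1447, 0.1085]
ee_rot: [0.471, -0.527, 0.472, 0.528]
ft_force: [-0.4, 0.7, 0.6]
width: 0.0007
```

{"method": "step_arm", "body": {"hand": [1,1,1,1,1,1,1,1], "offset": [[-0.02,0,0],[-0.03,0,0],[-0.03,0,0],[-0.03,0,0],[0,0,0],[0,0,0],[0,0,0],[0,0,0]], "turn": [[0,0,0],[0,0,0],[0,0,0],[0,0,0],[0,0,0],[0,0,0],[0,0,0],[0,0,0]]}}

```text
time_s: 25.6
eef_pos: [0.5714, -0.1447, 0.2175]
ee_rot: [0.471, -0.526, 0.472, 0.528]
ft_force: [0.3, -0.5, 0.1]
width: 0.0004
```

```bash
python3 st.py
python3 - <<'E'
from h import *
import cv2
im=vision.grab_frame("scene");cv2.imwrite("pics/s9.png",cv2.resize(im[150:240,280:370],None,fx=6,fy=6,interpolation=cv2.INTER_CUBIC))
c=vision.get_calibration("wrist");im=vision.grab_frame("wrist");cv2.imwrite("pics/w9.png",im)
u,v=map(int,proj(c,[.572,-.145,.08]));print(u,v)
cv2.imwrite("pics/w9z.png",cv2.resize(im[v-50:v+40,u-45:u+45],None,fx=6,fy=6,interpolation=cv2.INTER_CUBIC))
E
```

```text
25.6 [ 0.36   0.381 -0.256  1.69   0.106  1.086  1.754] [ 0.5714 -0.1447  0.2175] [ 0.3  -0.54  0.13] [ 0.015 -0.02   0.011] 0.0004
jaw az 96.4 xdir [-0.002  0.001 -1.   ]
278 207
```

View pics/s9.png

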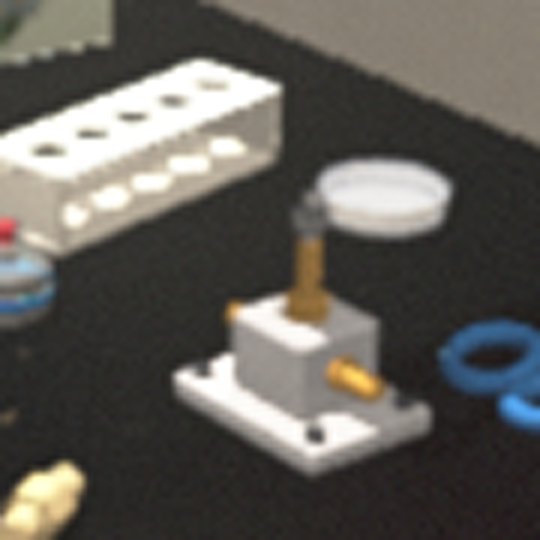

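View pics/w9z.png

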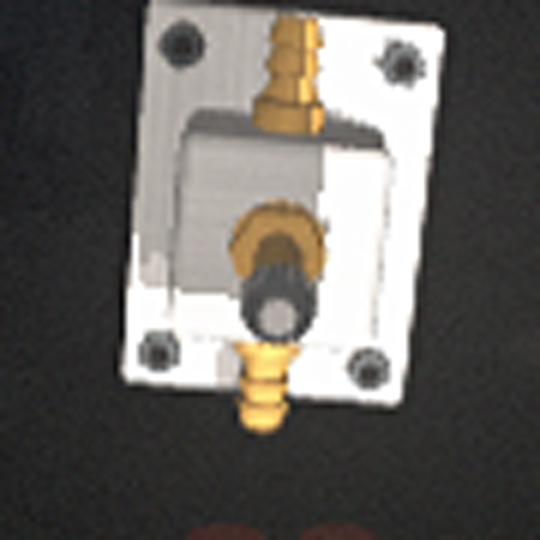

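View pics/w9.png

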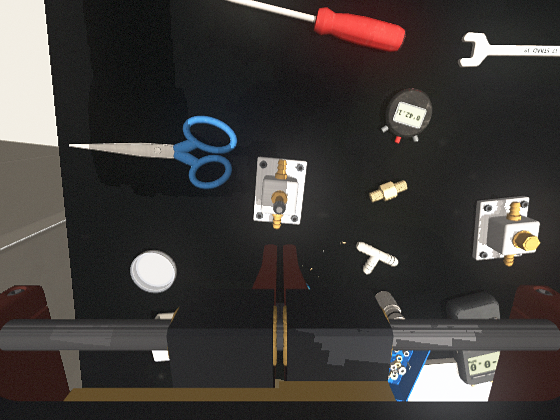

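The press went as planned. The torque reading never clearly showed the nut's end stop, though, so I'll check the nut height by overlaying models on the saved picture (no robot time).

Run:
```python
from h import *
import cv2
from scipy.spatial.transform import Rotation as R
c=vision.get_calibration("wrist")
# current pose → tool-camera transform, apply to wac pose
def T(p,q):
    M=np.eye(4);M[:3,:3]=R.from_quat([*q[1:],q[0]]).as_matrix();M[:3,3]=p;return M
s=bot.observe()
X=np.linalg.inv(T(s["eef_pos"],s["ee_rot"]))@c["extrinsics"]
im=vision.grab_frame("wrist"); 
u0,v0=278-45,207-50
th=np.linspace(0,2*np.pi,60)
obs=(277/6+u0-.42,317/6+v0-.42)
from scipy.optimize import least_squares
TIP=.0908
f=least_squares(lambda p:np.array(proj(c,[p[0],p[1],TIP]))-obs,[.573,-.145]).x;print("axis",f)
base=cv2.resize(im[v0:v0+90,u0:u0+90],None,fx=8,fy=8,interpolation=cv2.INTER_CUBIC)
outs=[]
for turn in (1.8,3.0):
    b=base.copy(); zt=TIP-.009+.0016*turn
    for z,r,col in ((TIP,.003,(0,255,0)),(zt,.0065,(0,0,255)),(zt-.009,.0065,(255,0,255)),(.049,.009,(255,0,0))):
        pts=np.array([proj(c,[f[0]+r*np.cos(t),f[1]+r*np.sin(t),z]) for t in th])
        pts=((pts-[u0,v0]+.5)*8-.5)
        cv2.polylines(b,[pts.round().astype(int)],True,col,1)
    outs.append(b[240:480,200:600])
outs=[cv2.resize(o,None,fx=1.25,fy=1.2) for o in outs]
cv2.imwrite("pics/ov.png",np.vstack([outs[0],outs[1]]))
```

```text
axis [ 0.57127047 -0.14478642]
```

View pics/ov.png

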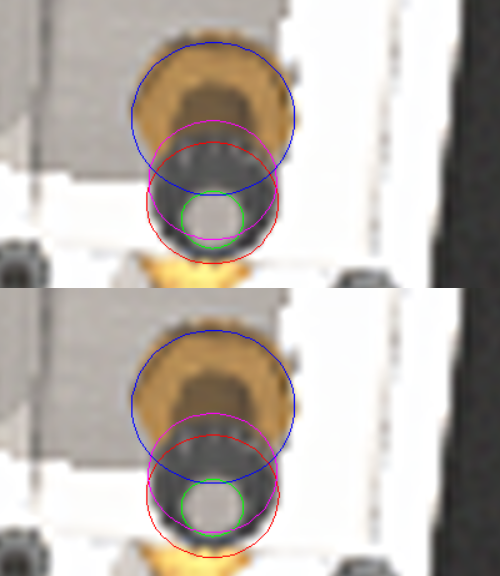

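Inconclusive at this resolution. I have 41 s left, so I'll regrasp the nut gently and feel for the end stop.

{"method": "step_arm", "body": {"hand": [0.5,0.5,0.5,0.5,0.5,0.5,0.5,0.5], "offset": [[0,0,0],[0,0,0],[-0.0,0,0],[0,0,0],[0.03,0,0],[0.03,0,0],[0.03,0,0],[0,0,0]], "turn": [[0,0,0],[0,0,0],[0,0,0],[0,0,0],[0,0,0],[0,0,0],[0,0,0],[0,0,0]]}}

```text
time_s: 26.55
eef_pos: [0.5696, -0.1443, 0.1253]
ee_rot: [0.47, -0.525, 0.472, 0.529]
ft_force: [-0.9, 0.8, -0.5]
width: 0.044
```

```bash
python3 st.py pics/wdc.png
python3 - <<'E'
from plan import *
plan([([.5722,-.1448,.0745],1)],0)
E
```

```text
26.55 [ 0.348  0.478 -0.244  1.783  0.141  0.904  1.725] [ 0.5696 -0.1443  0.1253] [-0.9   0.78 -0.46] [ 0.036  0.054 -0.009] 0.044
jaw az 96.4 xdir [-0.007  0.001 -1.   ]
[[0.0532, -0.0014, -0.0005]]
[[-0.004 -0.994 -0.111]
 [ 0.001 -0.111  0.994]
 [-1.     0.003  0.001]]
```

View pics/wdc.png

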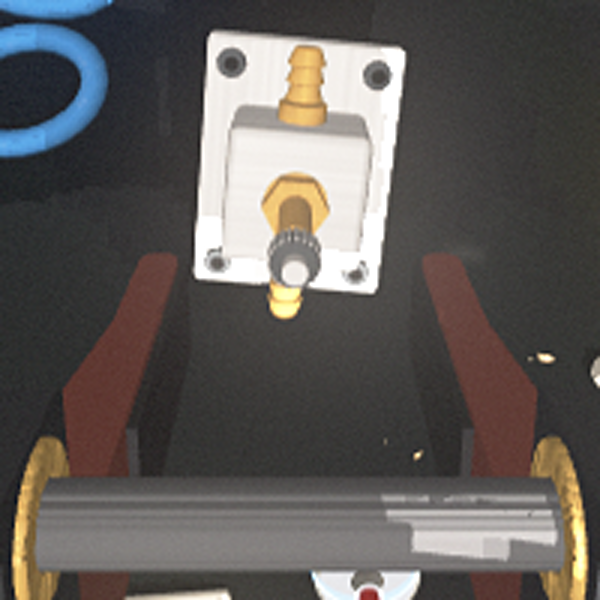

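{"method": "step_arm", "body": {"hand": [0.5,0.5,0.5,0.5,0.7,0.85,1,1], "offset": [[0.018,0,0],[0.018,0,0],[0.018,0,0],[0,0,0],[0,0,0],[0,0,0],[0,0,0],[0,0,0]], "turn": [[0,0,0],[0,0,0],[0,0,0],[0,0,0],[0,0,0],[0,0,0],[0,0,0],[0,0,0]]}}

```text
time_s: 27.4
eef_pos: [0.5726, -0.1449, 0.0758]
ee_rot: [-0.472, 0.527, -0.471, -0.527]
ft_force: [-0.0, -0.1, -0.8]
width: 0.0154
```

```bash
cat >> st.py <<'E'
print("j7 eff",s["joint_efforts"][6])
E
python3 st.py pics/wec.png
```

```text
27.4 [ 0.337  0.542 -0.231  1.818  0.166  0.799  1.704] [ 0.5726 -0.1449  0.0758] [-0.04 -0.14 -0.78] [0.022 0.007 0.045] 0.0154
jaw az 96.4 xdir [ 0.001 -0.    -1.   ]
j7 eff 0.0022973718296270818
```

View pics/wec.png

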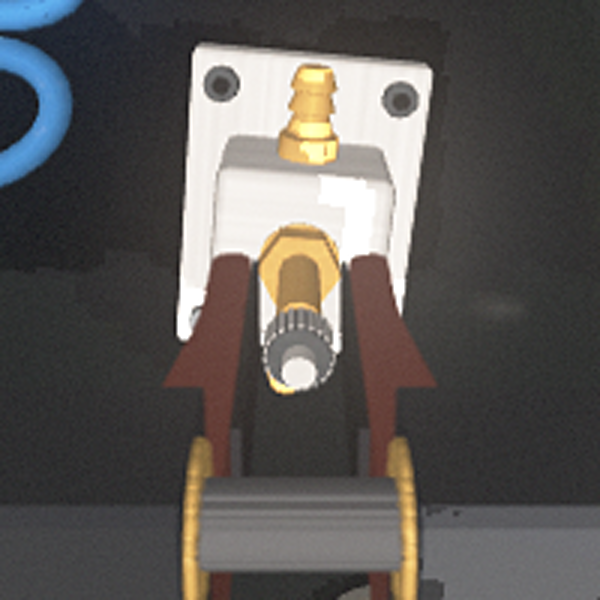

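{"method": "step_arm", "body": {"hand": [1,1,1,1,1,1,1,1], "offset": [[0,0,0],[0,0,0],[0,0,0],[0,0,0],[0,0,0],[0,0,0],[0,0,0],[0,0,0]], "turn": [[0,0,0],[0,0,0],[0,0,0],[0,0,0],[-2,0,0],[-2,0,0],[-2,0,0],[-2,0,0]]}}

```text
time_s: 28.25
eef_pos: [0.5725, -0.1451, 0.0751]
ee_rot: [-0.433, 0.559, -0.433, -0.559]
ft_force: [1.2, -4.0, 1.9]
width: 0.0109
```

```bash
python3 st.py
```

```text
28.25 [ 0.364  0.547 -0.267  1.816  0.192  0.803  1.825] [ 0.5725 -0.1451  0.0751] [ 1.23 -3.97  1.91] [-0.51  -0.403 -0.23 ] 0.0109
jaw az 104.5 xdir [ 0.001 -0.    -1.   ]
j7 eff -0.24712638929486275
```

{"method": "step_arm", "body": {"hand": [1,1,1,1,1,1,1,1], "offset": [[0,0,0],[0,0,0],[0,0,0],[0,0,0],[0,0,0],[0,0,0],[0,0,0],[0,0,0]], "turn": [[-2,0,0],[-2,0,0],[-2,0,0],[-2,0,0],[-2,0,0],[-2,0,0],[-2,0,0],[-2,0,0]]}}

```text
time_s: 29.05
eef_pos: [0.5714, -0.1457, 0.0747]
ee_rot: [0.351, -0.614, 0.351, 0.614]
ft_force: [-1.0, -4.9, 3.3]
width: 0.0104
```

```bash
python3 st.py pics/wfc.png
```

```text
29.05 [ 0.415  0.556 -0.335  1.813  0.242  0.814  2.061] [ 0.5714 -0.1457  0.0747] [-1.01 -4.85  3.34] [-1.136  0.258 -0.324] 0.0104
jaw az 120.5 xdir [-0.001 -0.001 -1.   ]
j7 eff -0.15625599771738052
```

View pics/wfc.png

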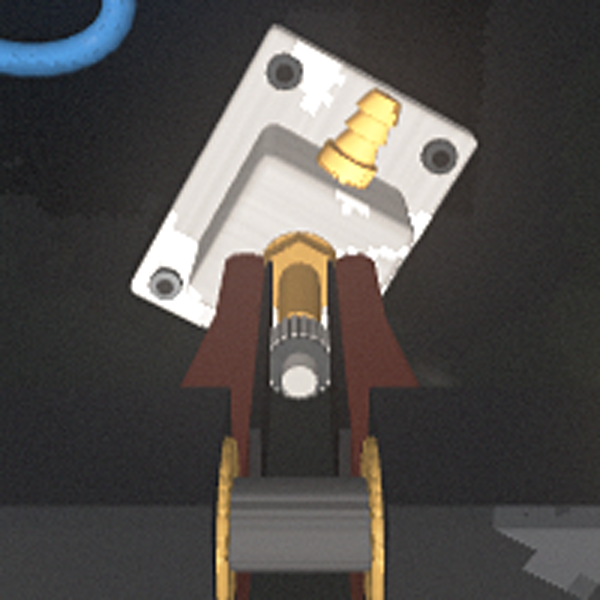

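Torque rose to −0.23 and then −0.32 N·m within the first 8°. That is the end stop, so the nut was already within 8° of it (at least 2.86 rad) before the press. I'll release and retreat.

{"method": "step_arm", "body": {"hand": [0.5,0.5,0.5,0.5,0.5,0.5,0.5,0.5], "offset": [[0,0,0],[0,0,0],[0,0,0],[0,0,0],[-0.02,0,0],[-0.03,0,0],[-0.03,0,0],[-0.03,0,0]], "turn": [[0,0,0],[0,0,0],[0,0,0],[0,0,0],[0,0,0],[0,0,0],[0,0,0],[0,0,0]]}}

```text
time_s: 29.9
eef_pos: [0.5719, -0.1443, 0.1859]
ee_rot: [0.351, -0.613, 0.351, 0.614]
ft_force: [-0.1, 0.2, -0.2]
width: 0.0437
```

{"method": "step_arm", "body": {"hand": [0.5,0.5,0.5,0.5,0.5,0.5,0.5,0.5], "offset": [[-0.02,0,0],[-0.02,0,0],[0,0,0],[0,0,0],[0,0,0],[0,0,0],[0,0,0],[0,0,0]], "turn": [[0,0,0],[0,0,0],[0,0,0],[0,0,0],[0,0,0],[0,0,0],[0,0,0],[0,0,0]]}}

```text
time_s: 30.7
eef_pos: [0.572, -0.1447, 0.2244]
ee_rot: [0.351, -0.613, 0.352, 0.614]
ft_force: [0.1, -0.1, 0.3]
width: 0.0438
```

```bash
python3 st.py
python3 - <<'E'
from h import *
import cv2
cv2.imwrite("pics/wg.png",vision.grab_frame("wrist"))
im=vision.grab_frame("scene");cv2.imwrite("pics/sg.png",im)
E
```

```text
30.7 [ 0.45   0.389 -0.377  1.676  0.156  1.107  2.13 ] [ 0.572  -0.1447  0.2244] [ 0.1  -0.05  0.33] [0.096 0.048 0.015] 0.0438
jaw az 120.4 xdir [-0.001  0.    -1.   ]
j7 eff -0.0007184627975220792
```

View pics/wg.png

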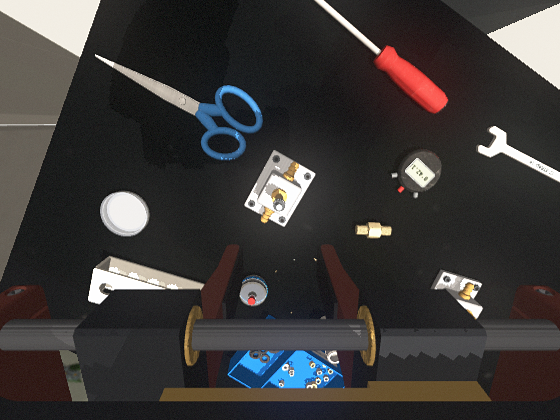

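View pics/sg.png

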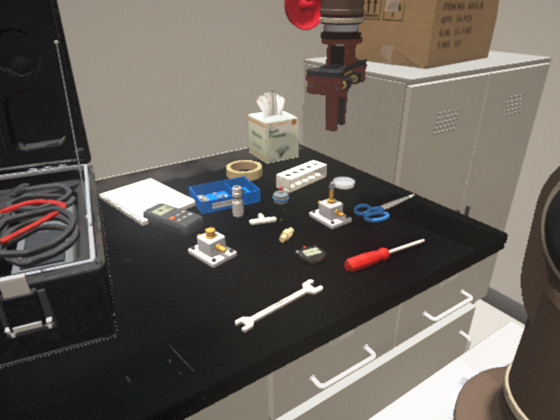

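The pictures show everything in its original place and the gripper clear of the valve, near (330,205) in the scene view. Handing in.

```bash
python3 -c "
from rig import bot
print(bot.job_done())"
```

```text
the job is handed in; nothing more can be done
None
```

The line is bled. I unscrewed the lock nut to its end stop, pressed the freed tip to the bottom of its travel and let it go, and handed the job in at about 31 s of the 67 s.

- **Nut:** I turned the jaws 197° in one grip, because the nut slipped in them and no stop showed in the torque. After the press I regrasped it and felt the end stop within 8° (0.23–0.32 N·m). The nut was therefore already at 2.86 rad or more when I pressed, and it is now on the stop. Checking the nut's height by picture overlay was inconclusive, which is why I regrasped.
- **Press:** I touched the tip about 91 mm above the bench. The force rose from 3.4 N to about 7 N over roughly 4 mm, and the tip then met a hard stop at 8.6 N, the highest reading at the end of any move, against the 15 N limit. I held it there for about 1.2 s and lifted off. The wrist force returned to zero.
- **Spring-back:** I did not measure the tip's height again after lifting. The pictures show it standing above the nut.
- **Last check:** the gripper is open and clear at TCP z 0.224 m. The loose parts look to be where they were, and the robot never went near the plug block.

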